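# Pin the load link into the test-bed clevis

### The job

Get the load link ready for a pull test: press the white pad down level into the pocket of the grey bed, lay the link on it with its steel eye between the two blue ears, then drop the long red-headed pin through the upper ear, the eye and the lower ear until its collar sits flat on the upper ear, and let go. Leave the other two pins in their rack and do not disturb anything else on the bench.

Things in the scene. Friction and masses are not known exactly. Their poses are not given: they have to be found in the camera images.
- fixture: Clevis fixture bolted to the bench: level grey bed, x -100 to +22 mm, y +-45, with a blue clevis behind it (see fixture_jaw). Origin on the bench surface; z up; the jaw opens towards -x. The bed has a pocket for the pad (see fixture_pocket). A vertical 22 mm hole at x 45, y 0 goes through both ears, rims chamfered 2 mm.
- fixture_pocket (a point): Centre of the pocket floor in the bed, 16 mm above the bench, at fixture x -33, y 0; same axes as the fixture. Pocket 76 mm long in x, between two steps 10 mm high (tops 26 mm above the bench); its y sides are open to the bed's edges at y +-45 mm. The two bolt heads on the front step stand 3 mm high.
- pad: White nylon bearing pad, flat, 66 x 48 x 14 mm (x, y, z), 80 g, lying loose on the bench; origin at the centre of its underside, z up. Can be gripped across its 48 mm width by the fingertips. Seated in the pocket with its 66 mm length along the fixture's x, its top is 30 mm above the bench, 4 mm proud of the steps, and carries the link.
- fixture_hole (a point): Centre of the hole's mouth in the upper ear, on the ear's top face (74 mm above the bench), same axes as the fixture.
- fixture_jaw (a point): Middle of the jaw between the two level ears, on the hole's axis, 49 mm above the bench. Both ears: fixture x 22 to 68 mm, y +-30 mm. Lower ear: a block up to 38 mm high; upper ear from 60 to 74 mm. The jaw is 22 mm high, open at the front and both sides; a back web, its face at fixture x 68 mm, closes its rear.
- link: Load link, 142 mm long, about 0.5 kg, loose, lying flat. Origin: centre of its yellow body's underside; x towards the eye, z up. Yellow body 70 x 36 x 36 mm (x +-35, y +-18, z 0 to 36), good to grip across its 36 mm width. Steel eye plate at +x, 14 mm thick (z 11 to 25), 40 mm wide, ending at x 85 mm. Black stub 22 mm in diameter from x -35 to -57 mm.
- link_eye (a point): Centre of the vertical 23 mm hole in the link's eye plate, at mid thickness (x 65, z 18 mm in the link frame). With the link on the pad and pushed up against the back web its hole is 3 mm beyond the ears' hole; it should be in line within about 4 mm, as the pin's tapered tip then draws the loose link true.
- rack: Grey pin rack fixed on the bench, 50 x 170 x 75 mm high, origin at the centre of its underside. Three blind upright 21 mm holes in a row along its y, at y -55, 0 and +55 mm; each holds a pin, in any order.
- pin: The pin to use: red head, about 0.2 kg, upright in the rack. Origin on its axis at the underside of its steel collar, z up. Collar 34 mm diameter, 5 mm thick; on it a round red head 26 mm diameter, 5 to 42 mm above the origin, to grip. Shank below the origin 18 mm in diameter, 62 mm long, its last 14 mm tapering to 9 mm.
- short_pin: Wrong pin: black head, same size of head and collar, shank 18 mm in diameter but only 34 mm long. Stays in the rack. Origin as for the red pin.
- thin_pin: Wrong pin: green head, same size of head and collar, shank only 12 mm in diameter, 62 mm long. Stays in the rack. Origin as for the red pin.
- spray_can: Spray can with pale metal top and blue label, 66 mm diameter, 130 mm tall, standing; origin at the centre of its base. Leave alone.
- tape_roll: Blue roll 100 mm diameter, 25 mm high, lying flat; origin at the centre of its underside. Leave alone.
- old_shackle: Spare steel bow shackle with yellow bolt lying flat, about 90 x 110 mm, 24 mm high; origin near its middle at bench level. Leave alone.
- screwdriver: Red-handled screwdriver lying on the bench, long axis x. Leave alone.
- wrench: Steel wrench lying on the bench, long axis x. Leave alone.
- grease_tin: Low pale metal tin with a green band, 76 mm diameter, 32 mm tall; origin at the centre of its base. Leave alone.
Mind the look-alikes: they are no part of the job. Of the things that look like the pad, the largest one is meant.

How it is judged:
By the outcome, as a careful person would: the job done as asked, in the order asked, and still so for the second after the job is handed in, with the robot touching nothing.
It also fails if it takes over 72 s, if anything falls off the work surface, if the arm or the gripper's body presses on something with over 40 N, if the wrist force passes 120 N, or if a joint passes its speed limit or range.

### The arm

A 6-joint arm with a two-finger parallel gripper is mounted at the origin on the work surface. World frame = base frame: x ahead of the robot, y to its left, z up, the work surface at z = 0. Lengths are in mm, angles in degrees, forces in N, time in s.
With the tool pointing down it reaches from about 300 to 850 mm from the base axis. Payload 4.2 kg.
Tool frame: the origin (TCP) lies midway between the tips of the shut fingers; the grasp point (between the pads) lies 19 mm behind it (env.grasp_offset is the distance from the TCP to the grasp point, in mm); z points along the fingers, y is the line along which they close (so a half turn about z gives the same grasp; the last joint's range is limited). The gripper opens to 91 mm and grips with 3 to 60 N. Pads are 32 mm wide; open, the fingers measure 118 mm over their backs; the gripper's body (76 mm by 178 mm) begins 60 mm behind the grasp point.
Start: joints at [65.088, 18.312, 89.639, -0, 72.044, -1.146], TCP at [231.733, 526.254, 213.976] pointing down, gripper open.
Joint ranges: [-177.97, 177.97], [-48.28, 115.42], [12.27, 149.76], [-77.06, 257.06], [2.81, 150.46], [-146.56, 146.56]. Speed limits (degrees/s): [147.25, 147.25, 180, 180, 180, 180].

### API

Orientations are given as [roll, pitch, yaw] about the fixed x, y, z axes, in that order (R = Rz(yaw) Ry(pitch) Rx(roll)).
In Python, from workcell import env, optics gives the robot as it stands. The module is installed in compiled form; this text tells all that it offers.
- The arm moves only by the tool send_rows, never from a script. Its argument "targets" is a list that holds one entry, the list of rows, each a list of 7 numbers: the turn, a rotation vector about the world's x, y, z scaled (see below), then the shift along the world's x, y, z scaled (see below), then the closure, from -1 (fully open) to 1 (shut). In form: [[[rx, ry, rz, x, y, z, gripper], ...]]. A call has 1 to 12 rows; each row shifts and turns the commanded pose from where the row before left it; what a row does not reach is not made up. The controller multiplies each number of a shift by 0.2 m and each number of a turn by pi/2 rad. A row lasts 1/10 s, in which the tool goes at most 50 mm and 8.59 degrees, less where a joint would pass 70% of its speed; a pose out of reach is approached as far as the arm can. A call with a number of a shift or a turn outside -1 to 1 is refused whole. A call with a gripper value outside its range is refused whole. The fingers move at their own pace and stop on an object; "grip_force" is the grip in N (left out, the last holds). Time passes only in rows, so rows that do not move let the fingers close. It gives the time, the measured TCP pose, the force, the opening and the grip force at its end, in the units of the state.
- env.state(): the state, without advancing time (a new reading comes with each control period).
- optics.grab_frame(name): name is "side" or "top" or "wrist"; returns (picture, depth): 480x640x3 uint8, red, green, blue; 480x640 float32, mm along the optical axis (not along the pixel's ray), 0 where there is no reading.
- optics.camera_info(name): a dict with "camera_matrix" (3x3 intrinsics, pixels), "R" (3x3) and "t" (3): a world point X has camera coordinates R X + t; the wrist camera has in their place "mount" (4x4, takes a point from camera to tool coordinates, whose origin is the TCP and whose axes are the flange's). Camera axes: x right, y down, z forward; pixel columns grow to the right and rows downward; lengths in mm; the calibration is good to about 2 mm. The wrist camera is an equidistant fisheye: a pixel r from the principal point sees the ray r / f radians off the axis. A picture is of the moment at which its call begins: read the wrist's pose just before it. camera_info takes no time and is no camera call.
- env.job_done(): hands the job in; it is judged then, once.
Trained networks look in the newest picture that a camera, given by its name, has taken for a name from the list of things; names that differ only in an ending like _2 or _b are one class to them, and where a whole thing is asked for, a point or a joint stands for the part that bears it (a point fixed in the world has none). Each returns a list of dicts, best first, with "conf" (0 to 1); they miss things now and then, are a little off and sometimes report something else, mostly with a low value. They report only what shows in the picture. A call takes as long as a camera call. They do not tell look-alikes from the thing itself.
- optics.silhouettes(camera, name): "mask" (480x640 bool, what is visible of it) and "at" ([column, row] in pixels, amid what is visible of it).
- optics.place_of(camera, name): "at" ([column, row] in pixels: a listed point, or the origin of a listed thing).
The state is a dict: "time_s": time; "qpos": joint angles; "qvel": joint speeds; "effort": joint torques, N m; "ee_pos": TCP position; "ee_rot": TCP orientation; "force": force on the tool from outside, world axes, zero at the start; "torque": the same for the moment, N m; "gripper_width": finger opening in mm; "gripper_force": force on a finger pad.
Only numpy, scipy, OpenCV 4.12 (cv2) and the standard library are available. Lean on these libraries where they do the work, as an engineer would, in place of code of your own. Each camera call takes 0.05 s, during which the arm holds its last target. There are 200 camera calls.

## Working session

There is one attempt and no reset: what is moved stays moved. The work goes in short steps, Python scripts to look and compute and a tool call to move; the robot and the scene stay as the last step left them, time stands still between calls to the robot, and variables do not carry over. Pictures are saved under pics/ and viewed, at most 10 in all, crops included, and the job is handed in when it is done.

Besides the shell and the picture viewer there is one more tool, called after "Call:" by a JSON object that holds its "method" and its "body". send_rows: Moves the arm, as the interface text tells. Its arguments: {"type":"object","properties":{"targets":{"type":"array"},"grip_force":{"type":"number"}},"required":["targets"]}

```bash
mkdir -p pics; cat > h.py <<'E'
import numpy as np, cv2
from workcell import env, optics
from scipy.spatial.transform import Rotation as Rn
def grab(n):
    s=env.state(); p,d=optics.grab_frame(n); return s,p,d
def save(n,p): cv2.imwrite('pics/'+n,cv2.cvtColor(p,cv2.COLOR_RGB2BGR))
def world(cam,uv,depth=None,z=None,s=None):
    c=optics.camera_info(cam);K=np.array(c['camera_matrix']);u=np.atleast_2d(np.array(uv,float))
    x=(u[:,0]-K[0,2])/K[0,0];y=(u[:,1]-K[1,2])/K[1,1]
    if cam=='wrist':
        r=np.hypot(x,y);k=np.where(r>1e-9,np.sin(r)/np.maximum(r,1e-9),1)
        ray=np.c_[x*k,y*k,np.cos(r)]
        M=np.array(c['mount']);Rt=Rn.from_euler('xyz',s['ee_rot'],degrees=True).as_matrix()
        R=Rt@M[:3,:3];o=Rt@M[:3,3]+np.array(s['ee_pos'])
    else:
        ray=np.c_[x,y,np.ones_like(x)];R=np.array(c['R']).T;o=-R@np.array(c['t']).ravel()
    w=ray@R.T
    if depth is not None: t=np.atleast_1d(depth)/ray[:,2]
    else: t=(z-o[2])/w[:,2]
    return o+w*t[:,None]
E
python3 - <<'E'
from h import *
s,p,d=grab('top');save('top.png',p);np.save('topd.npy',d)
print(s)
for n in ['fixture','fixture_pocket','fixture_hole','fixture_jaw','pad','link','link_eye','rack','pin','short_pin','thin_pin']:
    for r in optics.place_of('top',n)[:4]:
        u,v=map(int,r['at']);print(n,r['conf'],np.round(r['at'],1), world('top',r['at'],d[v,u]).round(0) if 0<=v<480 and 0<=u<640 else '')
s,p,d=grab('side');save('side.png',p)
print(optics.camera_info('top'),optics.camera_info('wrist'))
E
```

```text
{'time_s': 0.0, 'qpos': array([ 6.50881284e+01,  1.83504405e+01,  8.97057101e+01, -8.77063028e-04,
        7.20437876e+01, -1.14634499e+00]), 'qvel': array([ 0.04666074,  0.09964068, -0.00516894,  0.00148823, -0.00530308,
        0.0611193 ]), 'effort': array([ 5.38801560e-04, -4.12466633e+01, -2.31976712e+01,  7.27743236e-02,
        4.59544756e-02, -1.16571400e-04]), 'ee_pos': array([231.51827546, 525.78274693, 213.13703339]), 'ee_rot': array([-1.79900065e+02, -1.16567373e-03,  1.56234743e+02]), 'force': array([ 0.46586793, -0.68402929,  0.47359339]), 'torque': array([-0.01658134, -0.00940724,  0.00726016]), 'gripper_force': 0.0, 'gripper_width': 91.21189778690763}
fixture 0.67 [212.2 254.4] [[546. 294.  17.]]
fixture 0.29 [328.7 264.6] [[530.  40.  -1.]]
fixture_pocket 0.58 [213.2 268. ] [[517. 291.  13.]]
fixture_pocket 0.32 [465.2 252.6] [[ 553. -232.   94.]]
fixture_hole 0.79 [200.  234.3] [[588. 320.  26.]]
fixture_jaw 0.91 [203.8 230.1] [[599. 314.  19.]]
pad 0.81 [351.5 215.1] [[639.  -8.  14.]]
pad 0.71 [248.3 352.1] [[341. 206.  29.]]
pad 0.7 [301.  210.6] [[647. 103.  12.
[... 746 characters left out ...]
      [-9.93855575e-01, -1.90169691e-02, -1.09038759e-01],
       [ 1.09023611e-01,  1.83457092e-03, -9.94037467e-01]]), 't': array([ 48.3218524 , 572.74510257, 951.54163084])} {'camera_matrix': array([[371.64829954,   0.        , 321.8130072 ],
       [  0.        , 371.64829954, 235.79230078],
       [  0.        ,   0.        ,   1.        ]]), 'mount': array([[ 3.25657209e-04, -9.62836816e-01, -2.70083614e-01,
         7.57098970e+01],
       [ 9.99999224e-01, -1.12599039e-05,  1.24590456e-03,
        -6.25579653e-01],
       [-1.20264389e-03, -2.70083811e-01,  9.62836065e-01,
        -1.70233105e+02],
       [ 0.00000000e+00,  0.00000000e+00,  0.00000000e+00,
         1.00000000e+00]])}
```

View pics/top.png

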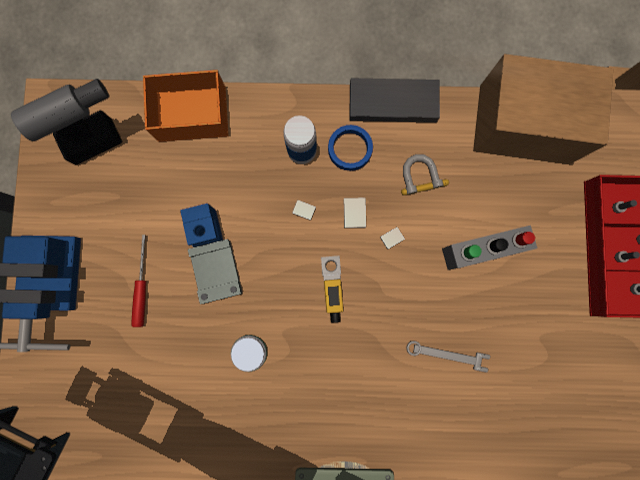

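View pics/side.png

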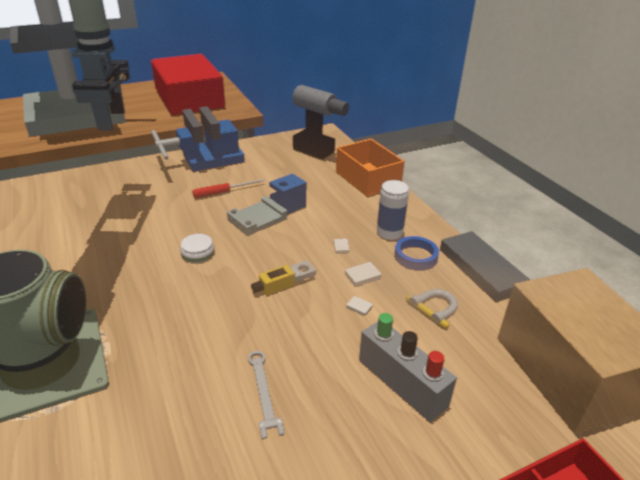

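Pad candidates: (303,210) small, (355,212) largest, (392,238) small. The one at (355,212) fits. I'll measure all three and confirm in a crop.

```bash
python3 - <<'E'
from h import *
p=cv2.cvtColor(cv2.imread('pics/top.png'),cv2.COLOR_BGR2RGB)
hsv=cv2.cvtColor(p,cv2.COLOR_RGB2HSV)
def comps(mask,z,box,name,amin=30):
    m=np.zeros_like(mask,np.uint8);x0,y0,x1,y1=box;m[y0:y1,x0:x1]=mask[y0:y1,x0:x1]
    cs,_=cv2.findContours(m,cv2.RETR_EXTERNAL,cv2.CHAIN_APPROX_NONE)
    for c in cs:
        if cv2.contourArea(c)<amin: continue
        w=world('top',c[:,0,:].astype(float),z=z)[:,:2].astype(np.float32)
        r=cv2.minAreaRect(w);b=cv2.boxPoints(r)
        e=[b[1]-b[0],b[2]-b[1]];e=max(e,key=np.linalg.norm)
        print(name,np.round(r[0],1),np.round(r[1],1),'long dir',round(np.degrees(np.arctan2(e[1],e[0])),1))
H,S,V=[hsv[...,i].astype(int) for i in range(3)]
comps((S<60)&(V>170),14,(280,190,410,255),'pad')
comps((S>150)&(V>120)&(H>18)&(H<32),36,(315,270,350,330),'yellow')
comps((S>150)&((H<8)|(H>172))&(V>90),115,(500,220,545,250),'red')
comps((H>95)&(H<125)&(S>120),74,(170,195,225,250),'blue')
comps((S<60)&(V>90),26,(180,235,250,305),'bed')
a=cv2.resize(p[190:260,280:410],None,fx=4,fy=4,interpolation=cv2.INTER_CUBIC)
b=cv2.resize(p[195:310,170:250],None,fx=4,fy=4,interpolation=cv2.INTER_CUBIC)
c=np.zeros((max(a.shape[0],b.shape[0]),0+a.shape[1]+b.shape[1],3),np.uint8)[:, :800]
c=np.zeros((460,840,3),np.uint8);c[:280,:520]=a;c[:,520:]=b
save('crop1.png',cv2.resize(c,(800,438)))
E
```

```text
pad [591.1 -97.8] [32.3 42.9] long dir -58.0
pad [650.4  97.4] [42.2 30.6] long dir 69.1
pad [646.1 -14.7] [62.5 46.3] long dir 1.1
yellow [461.8  29.8] [68.4 34.6] long dir 6.3
red [ 583.3 -350.9] [21.8 23.8] long dir -88.9
blue [602.2 306.4] [80.9 70.6] long dir 15.4
bed [510.1 286.4] [122.4  90.3] long dir 15.3
```

View pics/crop1.png

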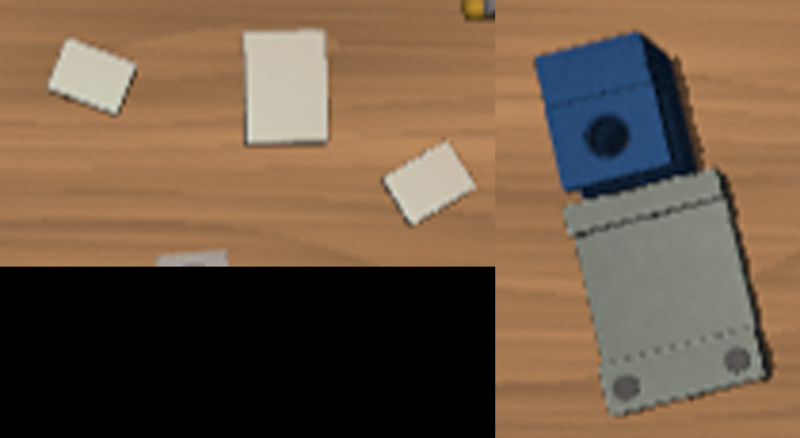

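Crop: the pad at (355,212) is clearly the largest, and the other two are small decoys. The fixture yaw is about 15°, with the hole at top-image pixel (198,231). I'm moving above the pad.

Call:
{"method": "send_rows", "body": {"targets": [[[0, 0, 0.02, 0.148, -0.193, -0.005, -1], [0, 0, 0.02, 0.148, -0.193, -0.005, -1], [0, 0, 0.02, 0.148, -0.193, -0.005, -1], [0, 0, 0.02, 0.148, -0.193, -0.005, -1], [0, 0, 0.02, 0.148, -0.193, -0.005, -1], [0, 0, 0.02, 0.148, -0.193, -0.005, -1], [0, 0, 0.02, 0.148, -0.193, -0.005, -1], [0, 0, 0.02, 0.148, -0.193, -0.005, -1], [0, 0, 0.02, 0.148, -0.193, -0.005, -1], [0, 0, 0.02, 0.148, -0.193, -0.005, -1], [0, 0, 0.02, 0.148, -0.193, -0.005, -1], [0, 0, 0.02, 0.148, -0.193, -0.005, -1]]]}}

```text
time_s: 1.85
ee_pos: [587.9, 61.2, 202.1]
ee_rot: [180.0, 0.0, 177.9]
force: [0.5, 0.3, 0.4]
gripper_width: 91.3
gripper_force: 0.0
```

Call:
{"method": "send_rows", "body": {"targets": [[[0, 0, 0.02, 0.148, -0.193, -0.005, -1], [0, 0, 0.02, 0.148, -0.193, -0.005, -1], [0, 0, 0, 0, 0, 0, -1]]]}}

```text
time_s: 2.15
ee_pos: [649.0, -19.2, 198.8]
ee_rot: [-179.9, 0.1, -178.8]
force: [-0.1, 0.5, -1.2]
gripper_width: 90.9
gripper_force: 0.0
```

```bash
cat >> h.py <<'E'
def rects(cam,mask,z,s,name,amin=300):
    m=cv2.morphologyEx(mask.astype(np.uint8),cv2.MORPH_OPEN,np.ones((3,3)))
    cs,_=cv2.findContours(m,cv2.RETR_EXTERNAL,cv2.CHAIN_APPROX_NONE)
    for c in cs:
        if cv2.contourArea(c)<amin: continue
        w=world(cam,c[:,0,:].astype(float),z=z,s=s)[:,:2].astype(np.float32)
        r=cv2.minAreaRect(w);b=cv2.boxPoints(r);e=max([b[1]-b[0],b[2]-b[1]],key=np.linalg.norm)
        print(name,c[:,0].mean(0).round(),np.round(r[0],1),np.round(r[1],1),'long',round(np.degrees(np.arctan2(e[1],e[0])),1))
def hsv(p): return [a.astype(int) for a in cv2.split(cv2.cvtColor(p,cv2.COLOR_RGB2HSV))]
E
python3 - <<'E'
from h import *
s,p,d=grab('wrist');save('w1.png',p);print(s['ee_pos'],s['ee_rot'],s['time_s'])
H,S,V=hsv(p)
rects('wrist',(S<60)&(V>150),14,s,'pad')
E
```

```text
[649.02622814 -19.18309795 198.83917917] [-1.79879787e+02  7.55732285e-02 -1.78837252e+02] 2.15
pad [ 12. 464.] [1255.1 -713.6] [100.6 270.5] long -34.3
pad [163. 280.] [ 730.1 -193.7] [43.6 22.1] long 15.4
pad [317. 218.] [653.9 -24.1] [23.8 24.3] long -85.2
pad [436. 216.] [649.6  96.5] [44.  32.4] long 69.9
pad [604. 149.] [559.8 312.4] [17.  92.3] long -74.5
pad [257. 148.] [586.2 -80.4] [17.6 34.9] long -0.1
pad [ 55. 145.] [ 568.6 -349.9] [ 59.8 198.3] long -75.0
pad [385.  83.] [520.4  37.6] [52.4 42.6] long 5.9
pad [593.  93.] [499.6 291.3] [106.2 100.4] long 15.3
```

View pics/w1.png

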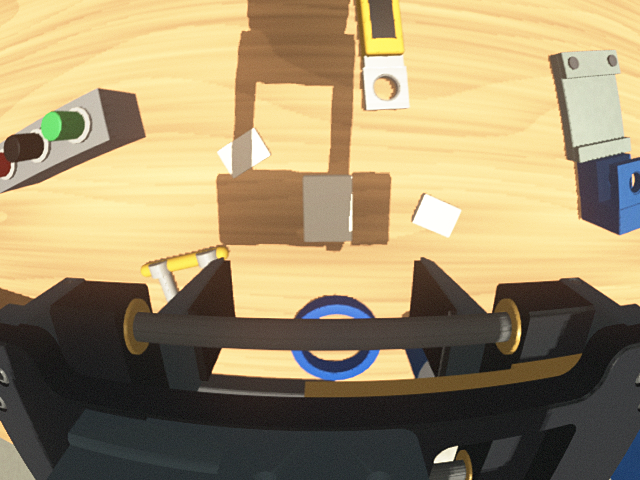

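The wrist picture shows the pad at (328,209), shaded by the gripper, with decoys at (244,152) and (437,215). The fingertips straddle the pad's columns.

```bash
python3 - <<'E'
from h import *
s=env.state();print(s['ee_pos'],s['ee_rot'])
p=cv2.cvtColor(cv2.imread('pics/w1.png'),cv2.COLOR_BGR2RGB);H,S,V=hsv(p)
m=np.zeros(S.shape,bool);m[165:250,295:360]=(S<70)[165:250,295:360]
rects('wrist',m,14,s,'pad')
print(world('wrist',[(304,177),(351,176),(353,241),(303,240)],z=14,s=s).round(1))
E
```

```text
[647.17395007 -16.54844467 198.9556198 ] [ 1.79995996e+02 -4.48195071e-02 -1.78793194e+02]
pad [328. 208.] [643.6 -10.9] [64.9 47.5] long 1.3
[[612.7 -34.7  14. ]
 [610.7  10.3  14. ]
 [675.6  14.9  14. ]
 [675.6 -35.1  14. ]]
```

Call:
{"method": "send_rows", "body": {"targets": [[[0, 0, 0, -0.004, 0.004, -0.24, -1], [0, 0, 0, 0, 0.003, -0.24, -1], [0, 0, 0, 0, 0, -0.24, -1], [0, 0, 0, 0, 0, -0.18, -1], [0, 0, 0, 0, 0, -0.06, -1], [0, 0, 0, 0, 0, 0, -1], [0, 0, 0, 0, 0, 0, -1]]]}}

```text
time_s: 2.9
ee_pos: [646.7, -12.2, 10.0]
ee_rot: [180.0, 0.2, -178.5]
force: [0.1, -0.5, -0.3]
gripper_width: 91.3
gripper_force: 0.0
```

Call:
{"method": "send_rows", "body": {"targets": [[[0, 0, 0, -0.003, -0.005, -0.02, -1], [0, 0, 0, 0, 0, 0, -1], [0, 0, 0, 0, 0, 0, -1]]]}}

```text
time_s: 3.2
ee_pos: [645.3, -13.8, 5.1]
ee_rot: [180.0, 0.1, -178.6]
force: [-0.7, -0.1, 0.6]
gripper_width: 91.1
gripper_force: 0.0
```

Call:
{"method": "send_rows", "body": {"targets": [[[0, 0, 0, 0, 0, 0, 1], [0, 0, 0, 0, 0, 0, 1], [0, 0, 0, 0, 0, 0, 1], [0, 0, 0, 0, 0, 0, 1], [0, 0, 0, 0, 0, 0, 1], [0, 0, 0, 0, 0, 0, 1], [0, 0, 0, 0, 0, 0, 1], [0, 0, 0, 0, 0, 0, 1]]], "grip_force": 25}}

```text
time_s: 4.0
ee_pos: [644.7, -13.8, 3.9]
ee_rot: [180.0, -0.0, -178.6]
force: [-0.3, -1.1, -0.6]
gripper_width: 47.7
gripper_force: 25.0
```

Call:
{"method": "send_rows", "body": {"targets": [[[0, 0, 0, 0, 0, 0.2, 1], [0, 0, 0, 0, 0, 0.2, 1], [0, 0, 0.0193, -0.081, 0.189, 0.07, 1], [0, 0, 0.0193, -0.081, 0.189, 0.07, 1], [0, 0, 0.0193, -0.081, 0.189, 0.07, 1], [0, 0, 0.0193, -0.081, 0.189, 0.07, 1], [0, 0, 0.0193, -0.081, 0.189, 0.07, 1], [0, 0, 0.0193, -0.081, 0.189, 0.07, 1], [0, 0, 0.0193, -0.081, 0.189, 0.07, 1], [0, 0, 0.0193, -0.081, 0.189, 0.07, 1], [0, 0, 0, 0, 0, 0, 1], [0, 0, 0, 0, 0, 0, 1]]]}}

```text
time_s: 5.2
ee_pos: [514.7, 289.3, 196.1]
ee_rot: [-180.0, 0.0, -164.6]
force: [-0.5, -0.0, 0.0]
gripper_width: 47.9
gripper_force: 25.0
```

```bash
python3 - <<'E'
from h import *
env.state();s,p,d=grab('wrist');save('w2.png',p);print(s['ee_pos'],s['ee_rot'],s['time_s'],s['gripper_width'])
for n,z in [('fixture_pocket',16),('fixture_hole',74),('fixture_jaw',49)]:
    for r in optics.place_of('wrist',n)[:2]: print(n,r['conf'],np.round(r['at']),world('wrist',r['at'],z=z,s=s).round(1))
E
```

```text
[514.68013313 289.26271523 196.07569095] [-1.79978815e+02  1.77046441e-02 -1.64552783e+02] 5.2 47.92552842982661
fixture_pocket 0.84 [322. 214.] [[515.5 288.6  16. ]]
fixture_hole 0.23 [138. 372.] [[717.8 141.9  74. ]]
```

View pics/w2.png

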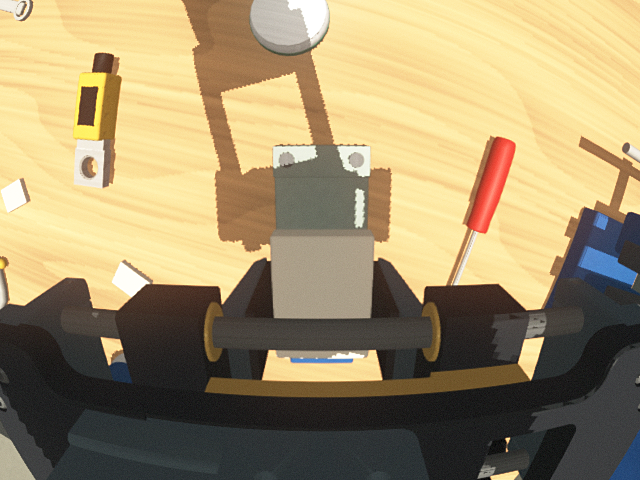

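The wrist view shows the pad held level (272–375, 235–320), the bed's front corners at (275,146) and (371,146), and bolt heads at (287,159) and (356,159).

```bash
python3 - <<'E'
from h import *
s=dict(env.state());s['ee_pos']=np.array([514.68,289.26,196.08])
w=world('wrist',[(274,146),(371,146)],z=26,s=s);b=world('wrist',[(287,159),(356,159)],z=29,s=s)
print(w.round(1),w[:,:2].mean(0).round(1),b.round(1))
st=world('wrist',[(275,177),(370,178)],z=26,s=s);print('step',st.round(1))
for q in (w,st):
    e=q[1]-q[0];print(np.linalg.norm(e),np.degrees(np.arctan2(e[1],e[0]))-90)
f=np.array([np.cos(np.radians(15.3)),np.sin(np.radians(15.3))])
print('pocket from front edge',w[:,:2].mean(0)+67*f,'from step',st[:,:2].mean(0)+38*f)
print('pad front',world('wrist',[(272,235),(375,235)],z=206,s=s))
E
```

```text
[[462.8 229.3  26. ]
 [439.5 314.7  26. ]] [451.2 272. ] [[471.2 244.1  29. ]
 [454.8 304.4  29. ]]
step [[490.4 237.3  26. ]
 [468.2 322.1  26. ]]
88.51364527151318 15.265170987689018
87.71634696761822 14.6462086918946
pocket from front edge [515.79924049 289.69140523] from step [515.99255734 289.73526188]
pad front [[490.3850931  258.64522262 206.        ]
 [478.17923093 303.45110952 206.        ]]
```

Call:
{"method": "send_rows", "body": {"targets": [[[0, 0, 0, 0, 0, -0.2, 1], [0, 0, 0, 0, 0, -0.2, 1], [0, 0, 0, 0, 0, -0.2, 1], [0, 0, 0, 0, 0, -0.15, 1], [0, 0, 0, 0, 0, -0.08, 1], [0, 0, 0, 0, 0, 0, 1], [0, 0, 0, 0, 0, 0, 1], [0, 0, 0, 0, 0, -0.01, 1], [0, 0, 0, 0, 0, -0.01, 1], [0, 0, 0, 0, 0, 0, 1]]]}}

```text
time_s: 6.4
ee_pos: [515.4, 288.7, 26.6]
ee_rot: [180.0, 0.1, -164.7]
force: [-0.4, -0.1, -1.0]
gripper_width: 48.0
gripper_force: 25.0
```

Call:
{"method": "send_rows", "body": {"targets": [[[0, 0, 0, 0, 0, -0.01, 1], [0, 0, 0, 0, 0, -0.01, 1], [0, 0, 0, 0, 0, -0.01, 1], [0, 0, 0, 0, 0, -0.005, 1], [0, 0, 0, 0, 0, 0, 1]]]}}

```text
time_s: 6.9
ee_pos: [515.1, 288.7, 19.9]
ee_rot: [180.0, 0.0, -164.7]
force: [-1.5, -0.2, 6.4]
gripper_width: 47.8
gripper_force: 25.0
```

Call:
{"method": "send_rows", "body": {"targets": [[[0, 0, 0, 0, 0, -0.005, 1], [0, 0, 0, 0, 0, 0, 1], [0, 0, 0, 0, 0, 0, 1]]]}}

```text
time_s: 7.2
ee_pos: [515.1, 288.7, 19.9]
ee_rot: [180.0, 0.0, -164.7]
force: [-3.0, -0.6, 11.2]
gripper_width: 47.6
gripper_force: 25.0
```

Call:
{"method": "send_rows", "body": {"targets": [[[0, 0, 0, 0, 0, 0.005, -1], [0, 0, 0, 0, 0, 0, -1], [0, 0, 0, 0, 0, 0, -1], [0, 0, 0, 0, 0, 0, -1], [0, 0, 0, 0, 0, 0.1, -1], [0, 0, 0, 0, 0, 0.25, -1], [0, 0, 0, 0, 0, 0.25, -1], [0, 0, 0, 0, 0, 0.25, -1], [0, 0, 0, 0, 0, 0, -1], [0, 0, 0, 0, 0, 0, -1]]]}}

```text
time_s: 8.2
ee_pos: [515.5, 288.9, 189.9]
ee_rot: [180.0, 0.1, -164.7]
force: [0.1, -1.1, -0.0]
gripper_width: 90.9
gripper_force: 0.0
```

```bash
python3 - <<'E'
from h import *
env.state();s,p,d=grab('wrist');save('w3.png',p[100:420,120:520]);np.save('w3d.npy',d);print(s['ee_pos'],s['ee_rot'],s['time_s'])
for n,z in [('pad',30),('link',0),('link_eye',18)]:
    for r in optics.place_of('wrist',n)[:3]: print(n,r['conf'],np.round(r['at']),world('wrist',r['at'],z=z,s=s).round(1))
H,S,V=hsv(p)
rects('wrist',(S>150)&(V>90)&(H>18)&(H<32),36,s,'yellow')
E
```

```text
[515.45630752 288.85398257 189.9180925 ] [ 1.79963056e+02  1.31514398e-01 -1.64669357e+02] 8.2
pad 0.88 [132. 282.] [[633.9 112.2  30. ]]
pad 0.75 [ 13. 194.] [[578.1 -70.1  30. ]]
pad 0.73 [321. 217.] [[514.9 287.2  30. ]]
link 0.86 [ 99. 106.] [[462.9  25.2   0. ]]
link 0.48 [290.  14.] [[334.2 207.1   0. ]]
link_eye 0.82 [ 88. 166.] [[526.8  35.2  18. ]]
link_eye 0.17 [474. 228.] [[486.8 440.3  18. ]]
yellow [ 86. 103.] [462.1  31.7] [68.2 35.7] long 6.1
```

View pics/w3.png

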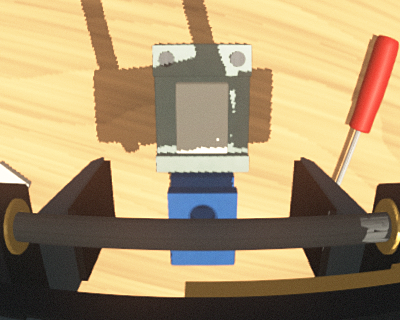

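The pad is seated flat between both steps (crop, about (203,115)), and the hole in the upper ear shows at full-frame pixel (323,314). Next is the link.

Call:
{"method": "send_rows", "body": {"targets": [[[0, 0, -0.0169, -0.0446, -0.215, -0.1, -1], [0, 0, -0.0169, -0.0446, -0.215, -0.1, -1], [0, 0, -0.0169, -0.0446, -0.215, -0.1, -1], [0, 0, -0.0169, -0.0446, -0.215, -0.1, -1], [0, 0, -0.0169, -0.0446, -0.215, -0.1, -1], [0, 0, -0.0169, -0.0446, -0.215, -0.1, -1], [0, 0, 0, 0, 0, 0, -1], [0, 0, 0, 0, 0, 0, -1], [0, 0, 0, 0, 0, 0, -1]]]}}

```text
time_s: 9.3
ee_pos: [462.3, 31.4, 69.0]
ee_rot: [180.0, 0.0, -173.8]
force: [-0.1, 1.2, 0.4]
gripper_width: 91.3
gripper_force: 0.0
```

```bash
python3 - <<'E'
from h import *
s=dict(env.state());print(s['ee_pos'],s['ee_rot'])
s2,p,d=grab('wrist');H,S,V=hsv(p)
rects('wrist',(S>150)&(V>60)&(H>18)&(H<32),36,s2,'yellow',150)
for r in optics.place_of('wrist','link_eye')[:2]: print(r['conf'],np.round(r['at']),world('wrist',r['at'],z=18,s=s2).round(1))
s['ee_pos']=np.array([515.46,288.85,189.92]);s['ee_rot']=[180,.1,-164.67]
print('hole',world('wrist',[(323,314)],z=74,s=s).round(1))
E
```

```text
[462.27080733  31.41011131  68.97692898] [ 1.79976733e+02  2.70580903e-02 -1.73758986e+02]
yellow [319. 257.] [459.6  28.7] [73.3 35.2] long 6.1
0.81 [320. 349.] [[530.5  36.8  18. ]]
hole [[587.5 309.1  74. ]]
```

Call:
{"method": "send_rows", "body": {"targets": [[[0, 0, 0, 0, -0.004, -0.15, -1], [0, 0, 0, 0, 0, -0.15, -1], [0, 0, 0, 0, 0, 0, -1], [0, 0, 0, 0, 0, 0, -1], [0, 0, 0, 0, 0, 0, -1]]]}}

```text
time_s: 9.9
ee_pos: [463.0, 30.4, 10.3]
ee_rot: [-180.0, 0.2, -173.7]
force: [-0.0, -1.2, -0.2]
gripper_width: 91.2
gripper_force: 0.0
```

Call:
{"method": "send_rows", "body": {"targets": [[[0, 0, 0, 0, 0, 0, 1], [0, 0, 0, 0, 0, 0, 1], [0, 0, 0, 0, 0, 0, 1], [0, 0, 0, 0, 0, 0, 1], [0, 0, 0, 0, 0, 0, 1], [0, 0, 0, 0, 0, 0, 1], [0, 0, 0, 0, 0, 0, 1], [0, 0, 0, 0, 0, 0, 1], [0, 0, 0, 0, 0, 0, 1], [0, 0, 0, 0, 0, 0, 1]]], "grip_force": 45}}

```text
time_s: 10.9
ee_pos: [461.6, 29.8, 8.9]
ee_rot: [-180.0, -0.0, -173.8]
force: [-0.7, -0.7, -0.2]
gripper_width: 35.5
gripper_force: 45.0
```

Call:
{"method": "send_rows", "body": {"targets": [[[0, 0, 0, 0, 0, 0.05, 1], [0, 0, 0, 0, 0, 0.2, 1], [0, 0, 0, 0, 0, 0.25, 1], [0, 0, 0.0169, 0.0075, 0.205, 0.01, 1], [0, 0, 0.0169, 0.0075, 0.205, 0.01, 1], [0, 0, 0.0169, 0.0075, 0.205, 0.01, 1], [0, 0, 0.0169, 0.0075, 0.205, 0.01, 1], [0, 0, 0.0169, 0.0075, 0.205, 0.01, 1], [0, 0, 0.0169, 0.0075, 0.205, 0.01, 1], [0, 0, 0, 0, 0, 0, 1], [0, 0, 0, 0, 0, 0, 1], [0, 0, 0, 0, 0, 0, 1]]]}}

```text
time_s: 12.1
ee_pos: [469.6, 274.7, 120.4]
ee_rot: [-180.0, -0.1, -164.7]
force: [0.1, 0.6, -5.3]
gripper_width: 35.8
gripper_force: 45.0
```

```bash
python3 - <<'E'
from h import *
env.state();s,p,d=grab('wrist');print(s['ee_pos'],s['ee_rot'],s['time_s'],s['gripper_width'],s['force'],s['torque'])
a=p[150:450,120:520]
s2,p2,d2=grab('top');b=p2[190:310,160:260]
c=np.zeros((450,800,3),np.uint8);c[:300,:400]=a;c[:450,400:775]=cv2.resize(b,(375,450),interpolation=cv2.INTER_CUBIC);save('w4.png',c)
print('tophole',world('top',[(199.3,230.7)],z=74).round(1))
for cam,sx,z,z2 in (('wrist',s,74,s['ee_pos'][2]+9),('top',s,74,s['ee_pos'][2]+9)):
  for n,zz in (('fixture_hole',z),('link_eye',z2)):
    for r in optics.place_of(cam,n)[:2]: print(cam,n,r['conf'],np.round(r['at'],1),world(cam,r['at'],z=zz,s=sx).round(1))
E
```

```text
[469.64120798 274.71165728 120.43434117] [-1.79952711e+02 -1.39485156e-01 -1.64694918e+02] 12.1 35.84450591627444 [ 0.07966284  0.59945822 -5.3176085 ] [ 0.02477503  0.07758038 -0.03259935]
tophole [[589.9 309.   74. ]]
top fixture_hole 0.66 [199.2 232.9] [[585.3 309.   74. ]]
top link_eye 0.93 [196.  257.6] [[530.1 297.9 129.4]]
top link_eye 0.48 [482.9 250.8] [[ 553.8 -254.7  129.4]]
```

View pics/w4.png

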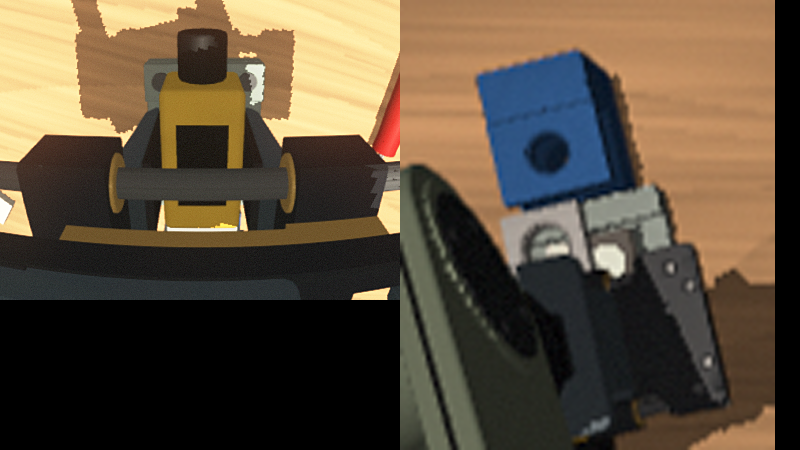

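Call:
{"method": "send_rows", "body": {"targets": [[[0, 0, 0, -0.002, 0.007, -0.2, 1], [0, 0, 0, 0, 0, -0.15, 1], [0, 0, 0, 0, 0, -0.04, 1], [0, 0, 0, 0, 0, 0, 1], [0, 0, 0, 0, 0, 0, 1], [0, 0, 0, 0, 0, 0, 1]]]}}

```text
time_s: 13.0
ee_pos: [471.6, 277.9, 44.7]
ee_rot: [179.9, 0.2, -164.7]
force: [0.9, -0.1, -5.1]
gripper_width: 35.8
gripper_force: 45.0
```

Call:
{"method": "send_rows", "body": {"targets": [[[0, 0, 0, 0, 0, -0.012, 1], [0, 0, 0, 0, 0, 0, 1], [0, 0, 0, 0, 0, 0, 1], [0, 0, 0, 0, 0, 0, 1]]]}}

```text
time_s: 13.4
ee_pos: [470.3, 277.3, 40.7]
ee_rot: [180.0, 0.0, -164.7]
force: [0.6, 0.2, -5.6]
gripper_width: 35.7
gripper_force: 45.0
```

Call:
{"method": "send_rows", "body": {"targets": [[[0, 0, 0, 0.0482, 0.0112, 0, 1], [0, 0, 0, 0.0482, 0.0132, 0, 1], [0, 0, 0, 0.0482, 0.0132, 0, 1], [0, 0, 0, 0.0482, 0.0132, 0, 1], [0, 0, 0, 0.0482, 0.0132, 0, 1], [0, 0, 0, 0, 0, 0, 1], [0, 0, 0, 0, 0, 0, 1], [0, 0, 0, 0, 0, 0, 1]]]}}

```text
time_s: 14.2
ee_pos: [517.7, 289.8, 40.3]
ee_rot: [-180.0, -0.1, -164.7]
force: [-0.4, 0.7, -6.4]
gripper_width: 35.8
gripper_force: 45.0
```

Call:
{"method": "send_rows", "body": {"targets": [[[0, 0, 0, 0.0096, 0.0026, 0, 1], [0, 0, 0, 0.0096, 0.0026, 0, 1], [0, 0, 0, 0.0096, 0.0026, 0, 1], [0, 0, 0, 0.0096, 0.0026, 0, 1], [0, 0, 0, 0, 0, 0, 1], [0, 0, 0, 0, 0, 0, 1]]]}}

```text
time_s: 14.8
ee_pos: [526.1, 292.1, 40.5]
ee_rot: [180.0, -0.0, -164.7]
force: [0.8, 0.6, -6.0]
gripper_width: 35.6
gripper_force: 45.0
```

Call:
{"method": "send_rows", "body": {"targets": [[[0, 0, 0, 0.0096, 0.0026, 0, 1], [0, 0, 0, 0.0048, 0.0013, 0, 1], [0, 0, 0, 0, 0, 0, 1], [0, 0, 0, 0, 0, 0, 1]]]}}

```text
time_s: 15.2
ee_pos: [529.0, 292.9, 40.5]
ee_rot: [180.0, -0.0, -164.7]
force: [-1.0, 0.1, -5.4]
gripper_width: 35.9
gripper_force: 45.0
```

Call:
{"method": "send_rows", "body": {"targets": [[[0, 0, 0, 0.0048, 0.0013, 0, 1], [0, 0, 0, 0.0048, 0.0013, 0, 1], [0, 0, 0, 0, 0, 0, 1]]]}}

```text
time_s: 15.5
ee_pos: [530.3, 293.2, 40.5]
ee_rot: [-180.0, -0.1, -164.7]
force: [-2.5, -0.7, -3.8]
gripper_width: 35.8
gripper_force: 45.0
```

Call:
{"method": "send_rows", "body": {"targets": [[[0, 0, 0, 0.0048, 0.0013, 0, 1], [0, 0, 0, 0, 0, 0, 1], [0, 0, 0, 0, 0, 0, 1]]]}}

```text
time_s: 15.8
ee_pos: [530.3, 293.2, 40.4]
ee_rot: [-180.0, -0.2, -164.7]
force: [-5.0, -1.6, -2.4]
gripper_width: 35.9
gripper_force: 45.0
```

Contact with the back web is felt. I back off 3 mm from it, lower onto the pad and release.

Call:
{"method": "send_rows", "body": {"targets": [[[0, 0, 0, -0.0217, -0.0059, 0, 1], [0, 0, 0, 0, 0, 0, 1], [0, 0, 0, 0, 0, -0.005, 1], [0, 0, 0, 0, 0, -0.003, 1], [0, 0, 0, 0, 0, 0, 1], [0, 0, 0, 0, 0, 0, 1]]]}}

```text
time_s: 16.4
ee_pos: [527.8, 292.6, 39.0]
ee_rot: [180.0, 0.0, -164.7]
force: [-0.1, 1.3, -5.4]
gripper_width: 35.7
gripper_force: 45.0
```

Call:
{"method": "send_rows", "body": {"targets": [[[0, 0, 0, -0.002, -0.0005, -0.004, 1], [0, 0, 0, 0, 0, -0.003, 1], [0, 0, 0, 0, 0, 0, 1], [0, 0, 0, 0, 0, 0, 1]]]}}

```text
time_s: 16.8
ee_pos: [527.8, 292.6, 39.0]
ee_rot: [180.0, 0.1, -164.7]
force: [-0.3, -1.4, 5.5]
gripper_width: 36.0
gripper_force: 45.0
```

Call:
{"method": "send_rows", "body": {"targets": [[[0, 0, 0, 0, 0, 0.003, -1], [0, 0, 0, 0, 0, 0, -1], [0, 0, 0, 0, 0, 0, -1], [0, 0, 0, 0, 0, 0, -1], [0, 0, 0, 0, 0, 0, -1], [0, 0, 0, 0, 0, 0.05, -1], [0, 0, 0, 0, 0, 0.2, -1], [0, 0, 0, 0, 0, 0.25, -1], [0, 0, 0, 0, 0, 0.25, -1], [0, 0, 0, 0, 0, 0.24, -1], [0, 0, -0.077, 0.02, -0.23, 0, -1], [0, 0, -0.077, 0.02, -0.23, 0, -1]]]}}

```text
time_s: 18.0
ee_pos: [535.9, 200.5, 239.1]
ee_rot: [179.9, 0.3, -178.6]
force: [1.2, -0.8, -0.4]
gripper_width: 91.3
gripper_force: 0.0
```

Call:
{"method": "send_rows", "body": {"targets": [[[0, 0, -0.077, 0.02, -0.23, 0, -1], [0, 0, -0.077, 0.02, -0.23, 0, -1], [0, 0, -0.077, 0.02, -0.23, 0, -1], [0, 0, -0.077, 0.02, -0.23, 0, -1], [0, 0, -0.077, 0.02, -0.23, 0, -1], [0, 0, -0.077, 0.02, -0.23, 0, -1], [0, 0, -0.077, 0.02, -0.23, 0, -1], [0, 0, -0.077, 0.02, -0.23, 0, -1], [0, 0, -0.077, 0.02, -0.23, 0, -1], [0, 0, -0.077, 0.02, -0.23, 0, -1], [0, 0, -0.077, 0.02, -0.23, 0, -1], [0, 0, -0.077, 0.02, -0.23, 0, -1]]]}}

```text
time_s: 19.2
ee_pos: [582.9, -353.4, 237.1]
ee_rot: [179.9, 0.0, 98.0]
force: [0.6, 0.3, -0.8]
gripper_width: 91.3
gripper_force: 0.0
```

Call:
{"method": "send_rows", "body": {"targets": [[[0, 0, 0, 0, 0, 0, -1], [0, 0, 0, 0, 0, 0, -1], [0, 0, 0, 0, 0, 0, -1]]]}}

```text
time_s: 19.5
ee_pos: [583.1, -350.5, 236.6]
ee_rot: [180.0, -0.0, 98.4]
force: [-0.9, 1.0, -0.2]
gripper_width: 91.1
gripper_force: 0.0
```

```bash
python3 - <<'E'
from h import *
env.state();s,p,d=grab('wrist');print(s['ee_pos'],s['ee_rot'],s['time_s'])
H,S,V=hsv(p)
red=(S>150)&((H<8)|(H>172))&(V>60);grn=(S>120)&(H>45)&(H<85)&(V>50)
rects('wrist',red,117,s,'red');rects('wrist',grn,117,s,'green')
for n in ('pin','thin_pin','short_pin'):
    for r in optics.place_of('wrist',n)[:2]: print(n,r['conf'],np.round(r['at']),world('wrist',r['at'],z=75,s=s).round(1))
s2,p2,d2=grab('top')
b=cv2.resize(p2[190:310,160:260],(450,540),interpolation=cv2.INTER_CUBIC)
c=np.zeros((540,800,3),np.uint8);c[:,350:]=b;c[:360,:350]=p[60:420,150:500];save('w5.png',c)
E
```

```text
[ 583.06203181 -350.46230309  236.58674882] [ 1.79983640e+02 -3.43608283e-02  9.83856759e+01] 19.5
red [304. 371.] [ 588.2 -494.8] [222.2  57.9] long 8.6
red [323. 226.] [ 583.9 -346.9] [24.2 29.8] long -81.6
pin 0.59 [323. 218.] [[ 584.6 -351.    75. ]]
pin 0.51 [308.  96.] [[ 555.5 -243.5   75. ]]
thin_pin 0.63 [306.  98.] [[ 554.3 -244.8   75. ]]
short_pin 0.96 [314. 157.] [[ 568.4 -296.5   75. ]]
```

View pics/w5.png

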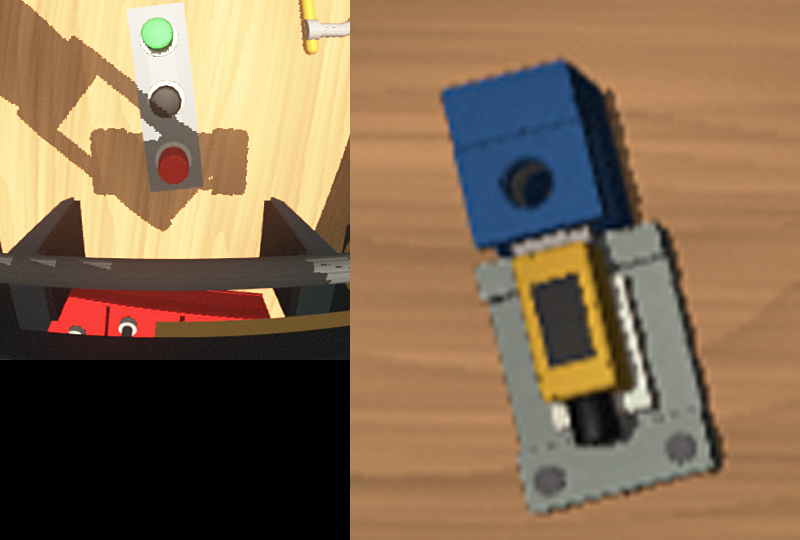

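The left panel shows the red pin at crop (174,165), with black and green further up the row. The right panel shows the link on the pad with the eye ring visible through the ear hole at (527,183). Now I grasp the red pin.

Call:
{"method": "send_rows", "body": {"targets": [[[0, 0, 0.04, 0.005, 0, -0.2, -1], [0, 0, 0.04, 0, 0.002, -0.2, -1], [0, 0, 0, 0, 0, -0.2, -1], [0, 0, 0, 0, 0, -0.12, -1], [0, 0, 0, 0, 0, -0.04, -1], [0, 0, 0, 0, 0, 0, -1], [0, 0, 0, 0, 0, 0, -1], [0, 0, 0, 0, 0, 0, -1]]]}}

```text
time_s: 20.55
ee_pos: [585.3, -351.8, 86.4]
ee_rot: [179.8, 0.2, 105.5]
force: [0.2, 0.7, -0.1]
gripper_width: 91.0
gripper_force: 0.0
```

Call:
{"method": "send_rows", "body": {"targets": [[[0, 0, 0, 0, 0, 0, -1], [0, 0, 0, 0, 0, 0, 1], [0, 0, 0, 0, 0, 0, 1], [0, 0, 0, 0, 0, 0, 1], [0, 0, 0, 0, 0, 0, 1], [0, 0, 0, 0, 0, 0, 1], [0, 0, 0, 0, 0, 0, 1], [0, 0, 0, 0, 0, 0, 1], [0, 0, 0, 0, 0, 0, 1], [0, 0, 0, 0, 0, 0, 1], [0, 0, 0, 0, 0, 0, 1], [0, 0, 0, 0, 0, 0, 1]]], "grip_force": 40}}

```text
time_s: 21.75
ee_pos: [584.2, -351.2, 84.2]
ee_rot: [180.0, 0.0, 105.5]
force: [1.1, 0.4, 0.3]
gripper_width: 25.2
gripper_force: 40.0
```

Call:
{"method": "send_rows", "body": {"targets": [[[0, 0, 0, 0, 0, 0.05, 1], [0, 0, 0, 0, 0, 0.2, 1], [0, 0, 0, 0, 0, 0.25, 1], [0, 0, 0, 0, 0, 0.25, 1], [0, 0, 0, 0, 0, 0, 1], [0, 0, 0, 0, 0, 0, 1]]]}}

```text
time_s: 22.35
ee_pos: [584.2, -351.3, 235.9]
ee_rot: [179.9, 0.1, 105.5]
force: [0.4, 0.6, -3.0]
gripper_width: 25.1
gripper_force: 40.0
```

Call:
{"method": "send_rows", "body": {"targets": [[[0, 0, 0, 0.002, 0.236, 0, 1], [0, 0, 0, 0.002, 0.236, 0, 1], [0, 0, 0, 0.002, 0.236, 0, 1], [0, 0, 0, 0.002, 0.236, 0, 1], [0, 0, 0, 0.002, 0.236, 0, 1], [0, 0, 0, 0.002, 0.236, 0, 1], [0, 0, 0, 0.002, 0.236, 0, 1], [0, 0, 0, 0.002, 0.236, 0, 1], [0, 0, 0, 0.002, 0.236, 0, 1], [0, 0, 0, 0.002, 0.236, 0, 1], [0, 0, 0, 0.002, 0.236, 0, 1]]]}}

```text
time_s: 23.45
ee_pos: [586.8, 169.5, 231.6]
ee_rot: [-179.7, 0.0, 105.5]
force: [0.7, 0.5, -2.6]
gripper_width: 25.2
gripper_force: 40.0
```

Call:
{"method": "send_rows", "body": {"targets": [[[0, 0, 0, 0.002, 0.2, 0, 1], [0, 0, 0, 0.002, 0.15, 0, 1], [0, 0, 0, 0, 0.1, 0, 1], [0, 0, 0, 0, 0, 0, 1], [0, 0, 0, 0, 0, 0, 1], [0, 0, 0, 0, 0, 0, 1], [0, 0, 0, 0, 0, 0, 1]]]}}

```text
time_s: 24.15
ee_pos: [589.4, 256.6, 234.2]
ee_rot: [-180.0, 0.0, 105.4]
force: [-0.8, 0.0, -2.3]
gripper_width: 25.0
gripper_force: 40.0
```

```bash
python3 - <<'E'
from h import *
env.state();s,p,d=grab('wrist');print(s['ee_pos'],s['ee_rot'],s['time_s'],s['gripper_width'])
c=cv2.resize(p[90:400,160:480],(800,600)[:1]+(775,)) if 0 else cv2.resize(p[110:350,180:460],(700,600),interpolation=cv2.INTER_CUBIC)
save('w6.png',c)
for n,z in (('fixture_hole',74),('pin',s['ee_pos'][2]-9.2)):
    for r in optics.place_of('wrist',n)[:2]: print(n,r['conf'],np.round(r['at'],1),world('wrist',r['at'],z=z,s=s).round(1))
E
```

```text
[589.42507689 256.55274207 234.15247477] [-1.79980886e+02  2.55488607e-02  1.05413240e+02] 24.15 25.034331521721434
fixture_hole 0.93 [338.1 159.2] [[589.4 311.9  74. ]]
fixture_hole 0.58 [340.7 158.7] [[591.5 313.   74. ]]
pin 0.74 [320.5 283.7] [[589.2 255.7 225. ]]
```

View pics/w6.png

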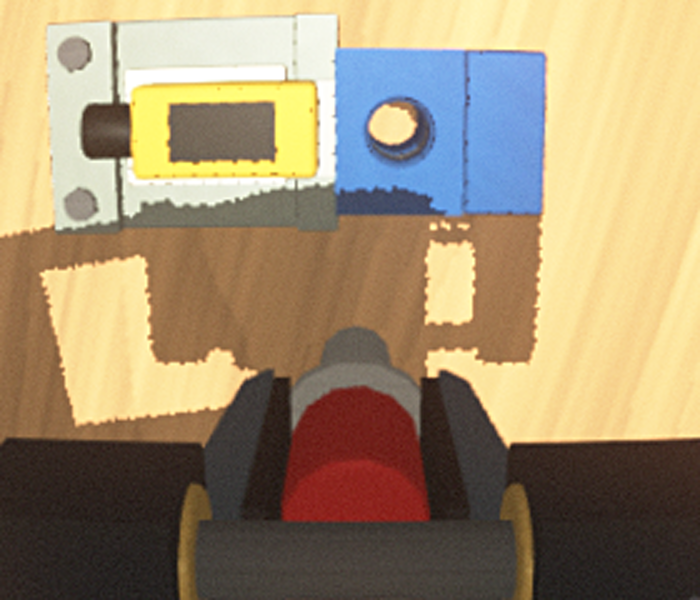

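The wrist view shows the hole in the upper ear at crop (400,130), with bright bench visible through the eye and lower ear, and the pin hanging upright at (357,430). I'm refining the hole centre.

```bash
python3 - <<'E'
from h import *
s=dict(env.state());print(s['ee_pos'],s['ee_rot'])
s['ee_pos']=np.array([589.43,256.55,234.15]);s['ee_rot']=[180,0,105.41]
p=cv2.cvtColor(cv2.imread('pics/w6.png'),cv2.COLOR_BGR2RGB);H,S,V=hsv(p)
m=((H>98)&(H<118)&(S>120)&(V>165)).astype(np.uint8)
roi=np.zeros_like(m);roi[70:180,350:455]=1-m[70:180,350:455]
cs,_=cv2.findContours(roi,cv2.RETR_EXTERNAL,cv2.CHAIN_APPROX_NONE)
c=max(cs,key=cv2.contourArea);print(cv2.boundingRect(c))
uv=c[:,0,:]/2.5+np.array([180,110])-.2
w=world('wrist',uv,z=74,s=s)[:,:2].astype(np.float32)
print(cv2.minEnclosingCircle(w),cv2.fitEllipse(w))
# clevis side edges at top face: crop (337,50)-(545,52) far, (540,214)-(337,?) near; web back
q=np.array([(337,50),(545,52),(541,214)])/2.5+[180,110]
print(world('wrist',q,z=74,s=s).round(1))
print('pin collar ctr?',world('wrist',np.array([(357,400)])/2.5+[180,110],z=230,s=s))
E
```

```text
[589.45144354 257.10103651 234.37539605] [1.79986293e+02 6.21460404e-03 1.05440458e+02]
(366, 96, 69, 68)
((591.3572998046875, 309.8061828613281), 12.85948371887207) ((591.4341430664062, 310.2476501464844), (23.569046020507812, 24.566387176513672), 120.37640380859375)
[[562.7 331.6  74. ]
 [633.8 351.8  74. ]
 [649.7 295.1  74. ]]
pin collar ctr? [[587.77428522 265.32172355 230.        ]]
```

```bash
python3 - <<'E'
from h import *
s=dict(env.state());s['ee_pos']=np.array([589.43,256.55,234.15]);s['ee_rot']=[180,0,105.41]
t=np.array([np.cos(np.radians(105.41)),np.sin(np.radians(105.41))]);u=np.array([-t[1],t[0]])
for uv,z,r in (((358,362),225,17),((356,327),163,4.5),((356,327),177,9)):
    w=world('wrist',np.array([uv])/2.5+[180,110],z=z,s=s)[0,:2]-s['ee_pos'][:2]
    print(z,'along tool x',(w@t-r).round(2),'along -tool y',(w@u).round(2))
E
```

```text
225 along tool x -1.73 along -tool y -0.95
163 along tool x -0.05 along -tool y -0.67
177 along tool x -0.43 along -tool y -0.64
```

Call:
{"method": "send_rows", "body": {"targets": [[[0, 0, 0, 0.0025, 0.133, 0, 1], [0, 0, 0, 0.0025, 0.133, 0, 1], [0, 0, 0, 0, 0, -0.2, 1], [0, 0, 0, 0, 0, -0.16, 1], [0, 0, 0, 0, 0, -0.04, 1], [0, 0, 0, 0, 0, 0, 1], [0, 0, 0, 0, 0, 0, 1], [0, 0, 0, 0, 0, 0, 1], [0, 0, 0, 0, 0, 0, 1]]]}}

```text
time_s: 25.2
ee_pos: [591.2, 311.5, 156.1]
ee_rot: [179.8, -0.0, 105.5]
force: [0.2, 0.3, -3.1]
gripper_width: 25.3
gripper_force: 40.0
```

Call:
{"method": "send_rows", "body": {"targets": [[[0, 0, 0, -0.002, -0.003, 0, 1], [0, 0, 0, 0, 0, 0, 1], [0, 0, 0, 0, 0, 0, 1]]]}}

```text
time_s: 25.5
ee_pos: [589.9, 310.6, 154.4]
ee_rot: [180.0, -0.0, 105.5]
force: [-0.3, -0.1, -1.8]
gripper_width: 25.6
gripper_force: 40.0
```

Call:
{"method": "send_rows", "body": {"targets": [[[0, 0, 0, 0.002, 0, -0.02, 1], [0, 0, 0, 0, 0, -0.02, 1], [0, 0, 0, 0, 0, -0.02, 1], [0, 0, 0, 0, 0, -0.02, 1], [0, 0, 0, 0, 0, -0.02, 1], [0, 0, 0, 0, 0, -0.02, 1], [0, 0, 0, 0, 0, 0, 1], [0, 0, 0, 0, 0, 0, 1]]]}}

```text
time_s: 26.3
ee_pos: [590.3, 310.6, 130.1]
ee_rot: [180.0, 0.0, 105.5]
force: [0.2, 0.4, -2.9]
gripper_width: 25.4
gripper_force: 40.0
```

No contact so far. Next, 12 mm through the eye region.

Call:
{"method": "send_rows", "body": {"targets": [[[0, 0, 0, 0, 0, -0.015, 1], [0, 0, 0, 0, 0, -0.015, 1], [0, 0, 0, 0, 0, -0.015, 1], [0, 0, 0, 0, 0, -0.015, 1], [0, 0, 0, 0, 0, 0, 1], [0, 0, 0, 0, 0, 0, 1]]]}}

```text
time_s: 26.9
ee_pos: [590.3, 310.6, 118.1]
ee_rot: [-180.0, 0.0, 105.5]
force: [0.2, 0.2, -2.1]
gripper_width: 24.9
gripper_force: 40.0
```

Call:
{"method": "send_rows", "body": {"targets": [[[0, 0, 0, 0, 0, -0.015, 1], [0, 0, 0, 0, 0, -0.015, 1], [0, 0, 0, 0, 0, -0.015, 1], [0, 0, 0, 0, 0, 0, 1], [0, 0, 0, 0, 0, 0, 1]]]}}

```text
time_s: 27.4
ee_pos: [590.3, 310.6, 109.0]
ee_rot: [-180.0, 0.0, 105.5]
force: [-0.6, -0.4, -2.4]
gripper_width: 25.5
gripper_force: 40.0
```

Call:
{"method": "send_rows", "body": {"targets": [[[0, 0, 0, 0, 0, -0.015, 1], [0, 0, 0, 0, 0, -0.015, 1], [0, 0, 0, 0, 0, -0.015, 1], [0, 0, 0, 0, 0, -0.015, 1], [0, 0, 0, 0, 0, 0, 1], [0, 0, 0, 0, 0, 0, 1]]]}}

```text
time_s: 28.0
ee_pos: [590.3, 310.6, 97.0]
ee_rot: [-180.0, 0.0, 105.5]
force: [-0.1, 0.3, -2.9]
gripper_width: 25.5
gripper_force: 40.0
```

Call:
{"method": "send_rows", "body": {"targets": [[[0, 0, 0, 0, 0, -0.015, 1], [0, 0, 0, 0, 0, -0.015, 1], [0, 0, 0, 0, 0, -0.015, 1], [0, 0, 0, 0, 0, 0, 1], [0, 0, 0, 0, 0, 0, 1]]]}}

```text
time_s: 28.5
ee_pos: [590.2, 310.6, 88.0]
ee_rot: [-180.0, 0.0, 105.5]
force: [1.2, -0.6, -2.3]
gripper_width: 24.9
gripper_force: 40.0
```

Call:
{"method": "send_rows", "body": {"targets": [[[0, 0, 0, 0, 0, -0.01, 1], [0, 0, 0, 0, 0, -0.008, 1], [0, 0, 0, 0, 0, -0.005, 1], [0, 0, 0, 0, 0, 0, 1], [0, 0, 0, 0, 0, 0, 1]]]}}

```text
time_s: 29.0
ee_pos: [590.3, 310.6, 83.6]
ee_rot: [180.0, -0.0, 105.5]
force: [-0.1, -0.4, -2.0]
gripper_width: 25.3
gripper_force: 40.0
```

Call:
{"method": "send_rows", "body": {"targets": [[[0, 0, 0, 0, 0, -0.005, 1], [0, 0, 0, 0, 0, -0.003, 1], [0, 0, 0, 0, 0, 0, 1], [0, 0, 0, 0, 0, 0, 1]]]}}

```text
time_s: 29.4
ee_pos: [590.5, 310.7, 83.1]
ee_rot: [179.9, -0.0, 105.5]
force: [-1.7, -1.6, 5.0]
gripper_width: 25.3
gripper_force: 40.0
```

Collar contact is felt at the expected height. I release, rise, retreat and check.

Call:
{"method": "send_rows", "body": {"targets": [[[0, 0, 0, 0, 0, 0.003, -1], [0, 0, 0, 0, 0, 0, -1], [0, 0, 0, 0, 0, 0, -1], [0, 0, 0, 0, 0, 0, -1], [0, 0, 0, 0, 0, 0, -1], [0, 0, 0, 0, 0, 0, -1], [0, 0, 0, 0, 0, 0.05, -1], [0, 0, 0, 0, 0, 0.2, -1], [0, 0, 0, 0, 0, 0.25, -1], [0, 0, 0, 0, 0, 0.25, -1], [0, 0, 0, 0, -0.2, 0, -1], [0, 0, 0, 0, -0.2, 0, -1]]]}}

```text
time_s: 30.6
ee_pos: [591.2, 230.9, 235.8]
ee_rot: [179.7, -0.0, 105.6]
force: [0.8, 0.3, -0.7]
gripper_width: 91.1
gripper_force: 0.0
```

Call:
{"method": "send_rows", "body": {"targets": [[[0, 0, 0, 0, 0, 0, -1], [0, 0, 0, 0, 0, 0, -1], [0, 0, 0, 0, 0, 0, -1]]]}}

```text
time_s: 30.9
ee_pos: [590.4, 231.3, 232.9]
ee_rot: [180.0, -0.0, 105.5]
force: [0.5, -0.1, 1.3]
gripper_width: 91.3
gripper_force: 0.0
```

```bash
python3 - <<'E'
from h import *
env.state();s,p,d=grab('wrist');s2,p2,d2=grab('side')
print(s['ee_pos'],s['time_s'],s['gripper_width'])
c=np.zeros((480,800,3),np.uint8)
c[:,:440]=cv2.resize(p[100:340,200:420],(440,480),interpolation=cv2.INTER_CUBIC)
c[:360,440:800]=cv2.resize(p2[160:250,220:310],(360,360),interpolation=cv2.INTER_CUBIC);save('w7.png',c)
E
```

```text
[590.37606132 231.33810353 232.85658628] 30.9 91.33058056724873
```

View pics/w7.png

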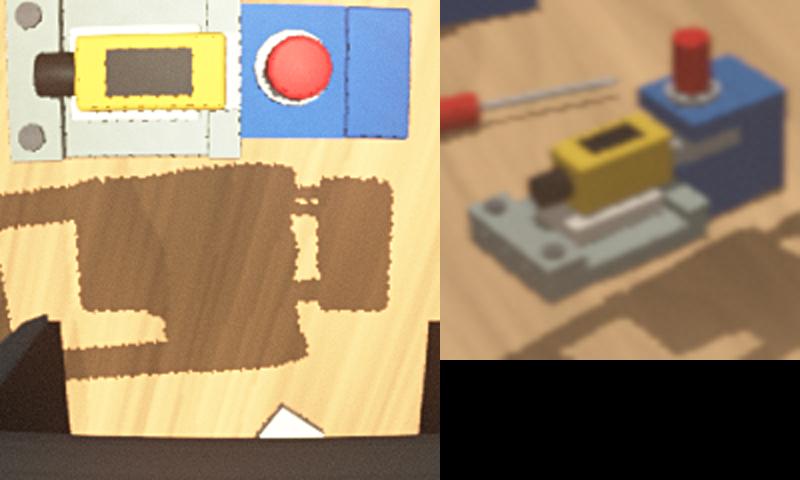

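The pin's collar sits flat on the upper ear (left panel (297,68), right panel (692,90)). The link lies on the pad with its eye in the jaw, and the gripper is clear. I'm handing in.

```bash
python3 -c "
from workcell import env
print(env.job_done())"
```

```text
the job is handed in; nothing more can be done
None
```

The job is handed in at about 31 s: the pad is seated level in the pocket, the link lies on it with its eye between the ears, and the red pin is through all three with its collar flat on the upper ear. The other two pins were left in the rack and the robot is clear.

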